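# Load and start the vial curing chamber

## Task

Get the adhesive samples curing: press shut the two flip caps that stand open, then slide the vial tray all the way into the chamber, push the chamber's door shut until it snaps onto its catch, and only after that press the red start button on top of the chamber fully down and let it come up again. Keep all three vials upright in their tray with their caps shut, and leave the bottle, the screwdriver and the microscope objective where they are.

Things in the scene. Friction and masses are not known exactly. Their poses are not given: they have to be found in the camera images.
- chamber: white box-shaped bench chamber, 220 deep (x) x 210 wide (y) x 125 high, fixed to the bench, open at its -x face, which looks to the robot. Origin: centre of its underside; x points from the front to the back, y to its left as seen when facing +x, z up. The front face is the plane x = -110 of this frame. Flat top at z = 125
- door (a joint): blue-framed door, amber pane, 210 wide x 119 high x 12 thick, lower edge 3 above the bench, hinged upright at the chamber's left (+y) front edge; opens towards the robot and left. 0 = shut on the front face, up to 2.0 rad open; stays where left. A sprung ball catch at the free edge resists with about 5 N from 0.095 rad, most near 0.04, then draws the door to 0
- door_hinge (a point): point on the door's OUTER face at the hinge edge, mid-height (62 above the bench). The hinge axis itself is upright through the point (-110, 105) in the chamber's x, y, 12 from here
- door_edge (a point): point on the door's OUTER face at the free edge, mid-height (62 above the bench), 210 from door_hinge. A black pull 12 wide, 30 high stands 28 out from the outer face, its centre 16 from the free edge
- tray (a joint): tray on runners along the chamber's x: 0 = fully out (start), 0.113 m = fully in. Aluminium block 56 (x) x 156 (y), top 46 above the bench, with three 30 mm square pockets 26 deep, 50 apart along y, the middle one on the chamber's centre line; when out, their row is 80 in front of the front face. Upright grey front plate, 8 thick, 130 wide, its outer face 39 from the row towards the robot
- tray_lip (a point): middle of the top edge of the front plate's outer (robot-side) face, 105 above the bench. With the tray fully in it stands 6 proud of the chamber's front face (the door is hollow there)
- vial_orange: amber vial 28 in diameter with orange flip cap, 48 high without and 56 with the shut cap, standing in one of the tray's pockets, loose, 40 g. Origin: centre of its underside, 20 above the bench; its x axis points level to the cap's hinge, roughly towards the chamber
- vial_blue: the same with a blue cap
- vial_green: the same with a green cap, which is already shut
- cap_orange (a joint): orange flip cap, disc 30 in diameter, 8 thick, with a thumb tab (36.5 from the hinge to the tab's end), hinged level at the vial's rim, 14.5 from the vial's axis along the vial's x, 48 above its underside. 0 = shut, 1.57 = standing upright on the chamber's side of the vial, up to 2.0; stiff, stays where it is left. It starts open
- cap_blue (a joint): blue flip cap, the same; starts open
- cap_green (a joint): green flip cap, the same; starts shut
- orange_top (a point): centre of the orange cap's top face (8 from its underside); over the vial's axis when shut, moves with the cap
- blue_top (a point): the same for the blue cap
- green_top (a point): the same for the green cap
- start (a joint): red round push button, 28 in diameter, on the front part of the chamber's top; 0 = up, 0.006 m = fully down; springs back, 5 N. It lies on the chamber's centre line, 65 behind the front face
- start_top (a point): centre of the button's top face, 147 above the bench when up
- bottle: white plastic bottle, red cap, 52 in diameter, 110 high, bystander. Origin: centre of its underside
- driver: screwdriver 170 long lying on the bench, bystander. Origin: under its middle
- objective: dark microscope objective, 38 in diameter, 50 high, bystander. Origin: centre of its underside
There are look-alikes about, which are no part of the job. What is shaped like the vial_orange but purple or yellow is not meant.

How it is judged:
On the way, in this order (a step that is already met when the one before it is completed fails the run):
1. all three caps are shut (value of joint each of cap_orange, cap_blue, cap_green below 0.08 rad), for 0.2 s.
2. the tray is fully in (value of joint tray above 0.109 m), for 0.2 s.
3. the door is shut on its catch (value of joint door below 0.02 rad), for 0.2 s.
4. the start button is pressed fully down (value of joint start above 0.005 m).
At the end, for the whole second after the job is handed in: the door is seated on its catch (within 0.02 rad of shut), the tray fully in (within 6 mm), the button up again, all caps shut (within 0.08 rad), and the three vials upright (within 0.12 rad), down in their pockets inside the chamber (all of step 1 and value of joint door below 0.02 rad and value of joint tray above 0.107 m and value of joint start below 0.002 m and angle between each of vial_orange, vial_blue, vial_green's own z axis and vertical below 0.12 rad and z of each of vial_orange, vial_blue, vial_green in the frame of chamber below 0.026 m and x of each of vial_orange, vial_blue, vial_green in the frame of chamber above -0.086 m); the robot touches nothing.
It fails at once if the start button is pressed while the door is not shut (value of joint start above 0.003 m and value of joint door above 0.03 rad).
It fails at once if a vial is tipped or pulled from its pocket (angle between any of vial_orange, vial_blue, vial_green's own z axis and vertical above 0.4 rad or z of any of vial_orange, vial_blue, vial_green in the frame of chamber above 0.04 m).
It fails at once if the bottle is moved more than 25 mm (distance of bottle from where it was at the start of the episode above 0.025 m).
It fails at once if the screwdriver is moved more than 25 mm (distance of driver from where it was at the start of the episode above 0.025 m).
It fails at once if the objective is moved more than 25 mm (distance of objective from where it was at the start of the episode above 0.025 m).
It also fails if it takes over 72 s, if anything falls off the work surface, if the arm or the gripper's body presses on something with over 40 N, if the wrist force passes 120 N, or if a joint passes its speed limit or range.

## Robot

A 6-joint arm with a two-finger parallel gripper is mounted at the origin on the work surface. World frame = base frame: x ahead of the robot, y to its left, z up, the work surface at z = 0. Lengths are in m, angles in rad, forces in N, time in s.
With the tool pointing down it reaches from about 0.425 to 0.95 m from the base axis. Payload 14.7 kg.
Tool frame: the origin (TCP) lies at the very end of the fingers, on their centre line; the grasp point (between the pads) lies 19 mm behind it; x points along the fingers, y is the direction in which the jaws open and shut, and the axes are right-handed (so a half turn about x gives the same grasp; the last joint's range is limited). The gripper opens to 85 mm and grips with 20 to 120 N. Pads are 22 mm wide; open, the fingers measure 114 mm over their backs; the gripper's body (76 mm by 85 mm) begins 54 mm behind the grasp point. The pads swing forward as they close: fully open they stand 13 mm farther back than shut.
Start: joints at [1.245, 0.48, 1.596, -0, 1.065, -0.047], TCP at [0.179, 0.625, 0.231] pointing down, gripper open.
Joint ranges: [-2.75, 2.75], [-0.82, 2.05], [0.23, 2.67], [-1.56, 4.7], [0.09, 2.69], [-2.92, 2.92]. Speed limits (rad/s): [1.89, 1.89, 2.39, 3.01, 3.01, 3.01].

## Interface

Orientations are given as a rotation vector (axis times angle).
In Python, from station import manip gives the robot as it stands. The module is installed in compiled form; this text tells all that it offers. Calls block until the motion is done:
- manip.reach(position, orientation): joint-space move of the TCP to a pose.
- manip.move_straight(position, frame=None, rate=0.15, until_force=None): straight line of the TCP; frame=None keeps the orientation; rate is the mean speed in m/s. With until_force (N) it stops when the force on the tool has changed by that much, and returns True; else False.
- manip.set_joints(angles): joint-space move.
- manip.command_gripper(opening): finger opening in m; the grip force is fixed at half the most; returns when the fingers have stopped.
- manip.sleep(seconds).
- manip.solve_ik(position, orientation): joint angles nearest the present ones, or None.
- manip.grab_frame(name): name is "scene" or "top"; returns (picture, depth): 480x640x3 uint8, red, green, blue; 480x640 float32, m along the optical axis (not along the pixel's ray), 0 where there is no reading.
- manip.camera_info(name): a dict with "mtx" (3x3 intrinsics, pixels), "extrinsics" (4x4, takes a point from camera to world coordinates). Camera axes: x right, y down, z forward; pixel columns grow to the right and rows downward; lengths in m; the calibration is good to about 2 mm. A picture is of the moment at which its call begins. camera_info takes no time and is no camera call.
A pose or a line that the arm cannot do raises manip.IKError and nothing moves.
- manip.hand_in(): hands the job in, once; it reports no verdict.
Readings, each from a call of its own:
- manip.get_time(): time.
- manip.get_joint_pos(): joint angles.
- manip.get_qvel(): joint speeds.
- manip.get_joint_efforts(): joint torques, N m.
- manip.get_eef_pos(): TCP position.
- manip.get_tcp_rot(): TCP orientation.
- manip.get_ft_force(): force on the tool from outside, world axes, zero at the start.
- manip.get_moment(): the same for the moment, N m.
- manip.get_opening(): finger opening in m.
Only numpy, scipy, OpenCV 4.12 (cv2) and the standard library are available. Lean on these libraries where they do the work, as an engineer would, in place of code of your own. Each camera call takes 0.05 s, during which the arm holds its last target. There are 200 camera calls.

## Working session

There is one attempt and no reset: what is moved stays moved. The work goes in short steps, each a Python script; the robot and the scene stay as the last script left them, time stands still between calls to the robot, and variables do not carry over. Pictures are saved under pics/ and viewed, on a budget of 10 in all, crops included, one or two more only if the job needs it, and the job is handed in when it is done.

```bash
mkdir -p pics
python3 - <<'E'
from station import manip
import numpy as np,cv2
for n in ("scene","top"):
    p,d=manip.grab_frame(n); np.savez(n+"0.npz",p=p,d=d)
    cv2.imwrite(f"pics/{n}0.png",p[:,:,::-1]); c=manip.camera_info(n); print(n,np.round(c["mtx"],1).tolist(),np.round(c["extrinsics"],3).tolist())
print(manip.get_time(),manip.get_tcp_rot(),manip.get_opening())
E
```

```text
scene [[590.0, 0.0, 309.5], [0.0, 590.0, 239.4], [0.0, 0.0, 1.0]] [[-0.473, 0.632, -0.613, 1.245], [0.881, 0.326, -0.344, 0.336], [-0.018, -0.703, -0.711, 0.872], [0.0, 0.0, 0.0, 1.0]]
top [[485.5, 0.0, 321.5], [0.0, 485.5, 242.1], [0.0, 0.0, 1.0]] [[0.011, -0.996, 0.087, 0.482], [-1.0, -0.012, -0.011, -0.015], [0.012, -0.087, -0.996, 1.033], [0.0, 0.0, 0.0, 1.0]]
0.1 [ 0.21797344  1.55992581 -0.21974173] 0.08520760264473926
```

View pics/scene0.png

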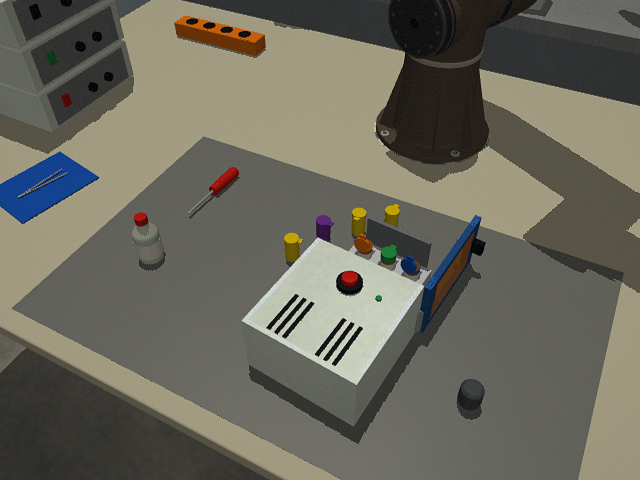

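View pics/top0.png

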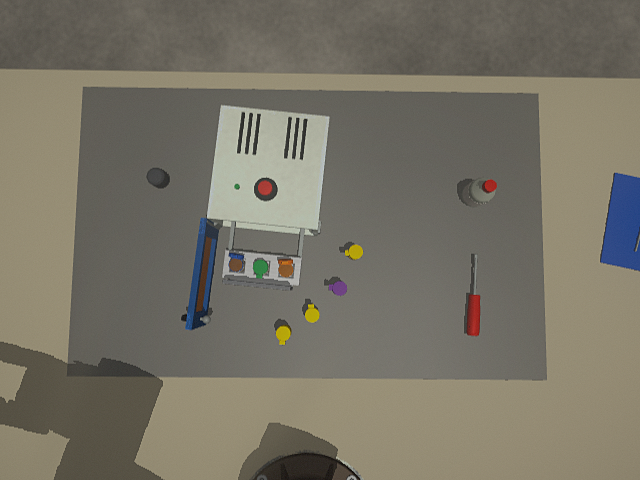

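The scene view shows the chamber at (335,330), its door open at (452,275), and the vials in the tray. In the top view the orange (286,268), green (261,267) and blue (236,264) caps sit in the tray. The look-alikes are yellow (355,251), (312,314), (283,333) and purple (339,288), all standing free on the mat. Orange and blue are the ones I want. Next I measure and check them in a close crop.

```bash
cat > h.py <<'E'
from station import manip
import numpy as np,cv2
from scipy.spatial.transform import Rotation as R
def cloud(n,p=None,d=None):
    if p is None: p,d=manip.grab_frame(n)
    c=manip.camera_info(n);K=c["mtx"];T=np.array(c["extrinsics"])
    v,u=np.mgrid[:480,:640]
    X=np.stack([(u-K[0][2])/K[0][0]*d,(v-K[1][2])/K[1][1]*d,d],-1)
    return p,X@T[:3,:3].T+T[:3,3],d,cv2.cvtColor(p,cv2.COLOR_RGB2HSV)
def hue(h,lo,hi,s=120,v=60): return cv2.inRange(h,(lo,s,v),(hi,255,255))>0
E
python3 - <<'E'
from h import *
for n in("top","scene"):
    z=np.load(n+"0.npz");p,W,d,h=cloud(n,z['p'],z['d']); x,y,zz=W[...,0],W[...,1],W[...,2]
    m=(d>0)&(abs(zz-.125)<.006)&(h[...,1]<60)&(h[...,2]>120)&(x>.4)&(x<.95)&(abs(y-.1)<.25)
    m=cv2.morphologyEx(m.astype(np.uint8),cv2.MORPH_OPEN,np.ones((5,5)))>0
    r=cv2.minAreaRect(W[m][:,:2].astype(np.float32)); print(n,"top rect",r,np.median(zz[m]))
    print(np.round(cv2.boxPoints(r),4).tolist())
    def rep(k,m):
        m=m&(d>0)
        if m.sum()<5: print(k,"few");return
        P=W[m];print(k,m.sum(),"med",np.round(np.median(P,0),4),"lo",np.round(np.percentile(P,3,0),3),"hi",np.round(np.percentile(P,97,0),3))
    near=(x>.4)&(x<.95)&(abs(y-.1)<.3)
    red=(hue(h,0,5)|hue(h,174,180))&near
    rep("button",red&(zz>.135)&(zz<.16))
    b=hue(h,100,125,100,40)&near
    tr=(x>.4)&(x<.6)
    rep("blue cap",b&(y<.175)&(y>.0)&(x>.44)&(zz>.06)&(zz<.12)&(abs(y-.155)<.03))
    rep("orange cap",hue(h,6,18,150,120)&near&(zz>.06)&(zz<.12)&(y<.12))
    rep("green",hue(h,50,85,100,40)&near&(zz>.05)&(zz<.1))
    D=b&(zz>.108)&(zz<.13); D=cv2.morphologyEx(D.astype(np.uint8),cv2.MORPH_OPEN,np.ones((2,2)))>0
    if D.sum()>10:
        r=cv2.minAreaRect(W[D&(d>0)][:,:2].astype(np.float32));print("door",D.sum(),r,np.round(cv2.boxPoints(r),4).tolist())
    pl=(abs(zz-.105)<.006)&(h[...,1]<60)&(x>.35)&(x<.52)&(abs(y-.1)<.12); rep("lip",pl)
    for nm,lo,hi in(("yellow",22,34),("purple",130,155)):
        mm=(hue(h,lo,hi,100,60)&near&(d>0)).astype(np.uint8);k,_,st,ce=cv2.connectedComponentsWithStats(mm)
        for i in range(1,k):
            if st[i,4]>30: q=W[(_==i)];print(nm,np.round(ce[i]),np.round(np.median(q,0),3),q[:,2].max().round(3))
    a=(200,205,150,110) if n=="top" else (330,180,160,120)
    cv2.imwrite(f"pics/{n}_crop.png",cv2.resize(p[a[1]:a[1]+a[3],a[0]:a[0]+a[2],::-1],None,fx=2.5,fy=2.5,interpolation=2))
a=cv2.imread("pics/top_crop.png");b=cv2.imread("pics/scene_crop.png");b=cv2.resize(b,(400,300));a=cv2.resize(a,(400,300))
cv2.imwrite("pics/crops.png",np.hstack([a,b]))
E
```

```text
top top rect ((0.7045921087265015, 0.07822884619235992), (0.2106834203004837, 0.22139737010002136), 84.62763977050781) 0.1250317134420248
[[0.5845000147819519, -0.016300000250339508], [0.8048999905586243, -0.03700000047683716], [0.8246999979019165, 0.17270000278949738], [0.604200005531311, 0.19349999725818634]]
button 164 med [0.6601 0.0824 0.1468] lo [0.648 0.07  0.144] hi [0.672 0.094 0.15 ]
blue cap 73 med [0.5349 0.1391 0.0936] lo [0.512 0.129 0.066] hi [0.541 0.154 0.107]
orange cap 192 med [0.5139 0.0445 0.0692] lo [0.5   0.033 0.065] hi [0.527 0.057 0.104]
green 193 med [0.5133 0.0953 0.0762] lo [0.495 0.083 0.073] hi [0.527 0.107 0.079]
door 828 ((0.500641942024231, 0.20839087665081024), (0.011767435818910599, 0.20619365572929382), 83.87367248535156) [[0.39750000834465027, 0.2134999930858612], [0.6025000214576721, 0.1914999932050705], [0.6037999987602234, 0.20319999754428864], [0.39879998564720154, 0.22519999742507935]]
lip 295 med [0.4799 0.0989 0.1054] lo [0.473 0.038 0.102] hi [0.487 0.161 0.109]
yellow [354. 252.] [ 0.548 -0.091  0.056] 0.061
yellow [312. 313.] [ 0.423 -0
[... 578 characters left out ...]
0.0532 0.0924] lo [0.503 0.037 0.066] hi [0.532 0.06  0.105]
green 237 med [0.5224 0.0979 0.0742] lo [0.499 0.084 0.061] hi [0.534 0.11  0.077]
door 778 ((0.4389064610004425, 0.21402820944786072), (0.023460455238819122, 0.34637391567230225), 87.46326446533203) [[0.2653999924659729, 0.20999999344348907], [0.6114000082015991, 0.19460000097751617], [0.6123999953269958, 0.21809999644756317], [0.266400009393692, 0.23340000212192535]]
lip 317 med [0.4857 0.1058 0.1031] lo [0.478 0.039 0.1  ] hi [0.494 0.162 0.107]
yellow [358. 221.] [ 0.434 -0.003  0.039] 0.06
yellow [389. 218.] [0.402 0.051 0.043] 0.104
yellow [292. 246.] [ 0.56  -0.088  0.042] 0.06
purple [323. 226.] [ 0.486 -0.057  0.053] 0.058
```

View pics/crops.png

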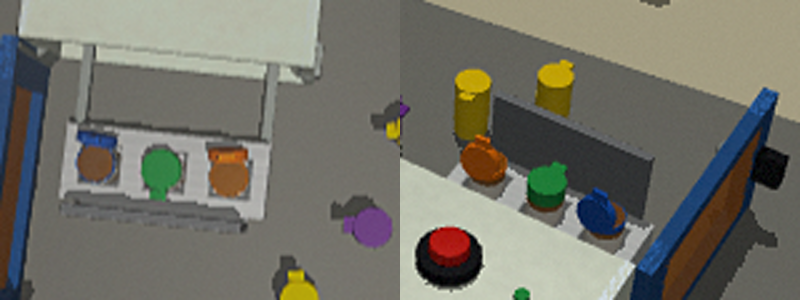

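The crop confirms it: the orange and blue caps stand open on the chamber side, and green is shut in the middle pocket. The purple and yellow vials stand outside the tray. The geometry also agrees: the button is predicted at (0.660,0.0825) and measured at (0.660,0.082), with the green cap and lip within 3 mm. Door ≈1.58 rad. I start with the caps.

```bash
cat >> h.py <<'E'
F=np.array([.5955,.0885]); Y=np.array([.0937,.9956]); X=np.array([.9956,-.0937])
def C(x,y,z): return np.r_[F+X*x+Y*y,z]          # x from front face, chamber axes
ROT=R.from_matrix(np.c_[[0,0,-1],np.r_[Y,0],np.r_[X,0]]).as_rotvec()
E
cat > caps.py <<'E'
from h import *
manip.command_gripper(0.0)
hx=-.080+.0145; hw=.011
for y in (.05,-.05):
    manip.reach(C(hx+.040,y,.17),ROT)
    manip.move_straight(C(hx+.008+hw+.008,y,.096),rate=.12)
    for t in (1.4,1.1,.8,.5,.25):
        s=.028
        manip.move_straight(C(hx-s*np.cos(t)+.008*np.sin(t)+hw,y,.068+s*np.sin(t)+.008*np.cos(t)),rate=.08)
    f=manip.move_straight(C(hx-.016,y,.073),rate=.03,until_force=20)
    print(y,f,manip.get_eef_pos().round(4),manip.get_ft_force().round(1))
    manip.move_straight(C(hx-.016,y,.16),rate=.15)
manip.reach(C(-.165,0,.19),ROT)
print(manip.get_time())
p,W,d,h=cloud("top"); q,_,_,_=cloud("scene")
a=cv2.resize(p[205:315,200:350],(400,300));b=cv2.resize(q[180:300,330:490],(400,300))
cv2.imwrite("pics/caps1.png",np.hstack([a,b])[:,:,::-1])
E
python3 caps.py
```

```text
0.05 True [0.5211 0.1462 0.0757] [-0.5 -2.7 17.8]
-0.05 True [0.5118 0.0463 0.0757] [-0.7 -0.4 21. ]
10.4333
```

View pics/caps1.png

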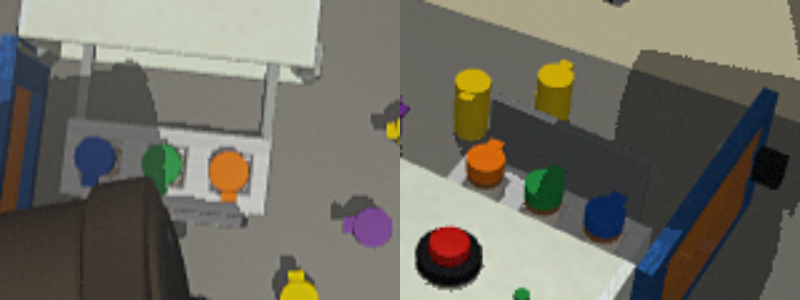

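Both caps are shut: contact at 75.7 mm against the expected 76, and all three discs look flat at crop pixels (95,160), (160,163) and (228,170). Next is the tray, then the door.

Run:
```python
from h import *
manip.move_straight(C(-.150,0,.062),rate=.15)
f=manip.move_straight(C(-.040,0,.062),rate=.08)
f=manip.move_straight(C(-.006,0,.062),rate=.03,until_force=25)
e=manip.get_eef_pos(); print(f,e.round(4),"x rel front",((e[:2]-F)@X).round(4),manip.get_ft_force().round(1))
manip.move_straight(C(-.06,0,.062),rate=.15)
manip.move_straight(C(-.08,0,.18),rate=.2)
p,W,d,h=cloud("top"); q,V,e2,g=cloud("scene")
b=hue(h,100,125,100,40)&(W[...,2]>.108)&(W[...,2]<.13)&(d>0)&(W[...,0]>.37)&(W[...,0]<.63)&(W[...,1]>.17)
r=cv2.minAreaRect(W[b][:,:2].astype(np.float32));print("door",r)
pl=(abs(W[...,2]-.105)<.006)&(h[...,1]<60)&(W[...,0]>.55)&(W[...,0]<.61)&(abs(W[...,1]-.1)<.12)&(d>0)
print("lip x",np.percentile((W[pl][:,:2]-F)@X,[5,50,95]),pl.sum())
print(manip.get_time())
cv2.imwrite("pics/tray.png",np.hstack([cv2.resize(p[190:350,170:370],(400,320)),cv2.resize(q[160:320,310:510],(400,320))])[:,:,::-1])
```

```text
True [0.5775 0.0897 0.061 ] x rel front -0.0181 [-3.  -0.1 -0.8]
door ((0.4224753677845001, 0.2174476981163025), (0.012698601000010967, 0.05046593397855759), 83.77191925048828)
lip x [-0.00660773 -0.00316277  0.00042911] 65
15.15
```

View pics/tray.png

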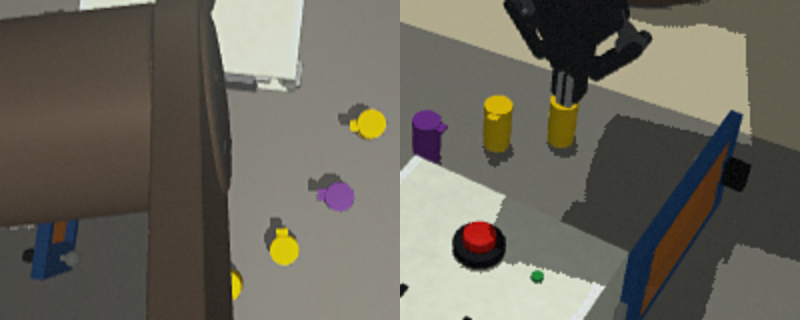

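The tray is in: the plate's outer face sits 6.6 mm proud (6 expected), and the arm stopped on force there. The door is still at about 1.58 rad, seen at crop (690,200).

```bash
cat > door.py <<'E'
from h import *
r=.160
def P(t,gap=0,z=.065):
    d=np.array([-np.sin(t),-np.cos(t)]); n=np.array([-np.cos(t),np.sin(t)])
    w=.012+.011*abs(np.cos(t))+.0145*abs(np.sin(t))+gap
    c=np.array([0,.105])+r*d+w*n
    return C(c[0],c[1],z)
manip.reach(P(1.58,.03,.19),ROT)
manip.move_straight(P(1.58,.03),rate=.2)
for t in np.linspace(1.5,.18,9): manip.move_straight(P(t),rate=.12)
f=manip.move_straight(P(-.04),rate=.05,until_force=25)
e=manip.get_eef_pos(); print(f,"x rel",((e[:2]-F)@X).round(4),"expected",-.023,manip.get_ft_force().round(1))
manip.sleep(.3)
c=(e[:2]-F)@np.c_[X,Y]
manip.move_straight(C(c[0]-.04,c[1],.065),rate=.15)
manip.move_straight(C(c[0]-.05,c[1],.2),rate=.2)
manip.reach(C(-.19,-.18,.25),ROT)
print(manip.get_time())
p,W,d,h=cloud("top"); q,V,e2,g=cloud("scene")
b=hue(h,100,125,100,40)&(W[...,2]>.108)&(W[...,2]<.13)&(d>0)&(W[...,0]>.37)&(W[...,0]<.63)&(W[...,1]>-.05)
P2=(W[b][:,:2]-F)@np.c_[X,Y];print("door",b.sum(),cv2.minAreaRect(P2.astype(np.float32)),"slope",np.polyfit(P2[:,1],P2[:,0],1))
cv2.imwrite("pics/door.png",np.hstack([cv2.resize(p[190:350,170:370],(400,320)),cv2.resize(q[160:320,310:510],(400,320))])[:,:,::-1])
E
python3 door.py
```

```text
True x rel -0.0242 expected -0.023 [-0.4 -0.1  1.5]
23.0917
door 677 ((-0.006671222858130932, -0.0004038512706756592), (0.012296533212065697, 0.21010859310626984), 0.059317447245121) slope [-0.00219363 -0.00663659]
```

View pics/door.png

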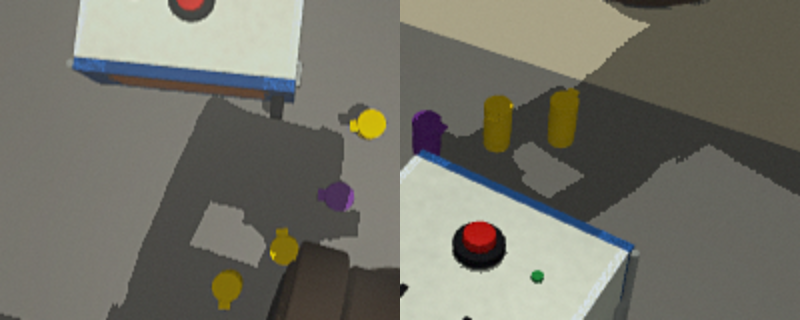

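The door is shut: its fitted line is 0.002 rad from the front face and it lies flush at crop (185,80). The look-alikes have not moved. Now the button.

Run:
```python
from h import *
manip.reach(C(.065,0,.19),ROT)
manip.move_straight(C(.065,0,.152),rate=.1)
f=manip.move_straight(C(.065,0,.137),rate=.02,until_force=22)
print(f,manip.get_eef_pos().round(4),manip.get_ft_force().round(1))
manip.sleep(.2); print(manip.get_eef_pos().round(4),manip.get_ft_force().round(1))
manip.move_straight(C(.065,0,.22),rate=.15)
manip.reach(C(-.15,-.2,.28),ROT)
p,W,d,h=cloud("top"); q,V,e2,g=cloud("scene")
for a,b,k in((W,h,d),(V,g,e2)):
    m=(hue(b,0,5)|hue(b,174,180))&(k>0)&(abs(a[...,0]-.66)<.04)&(abs(a[...,1]-.0825)<.03)&(a[...,2]>.128)
    print("button z",np.percentile(a[m][:,2],[50,80,90]))
b=hue(h,100,125,100,40)&(W[...,2]>.108)&(W[...,2]<.13)&(d>0)&(W[...,0]>.5)&(W[...,0]<.63)&(W[...,1]>-.05)
P2=(W[b][:,:2]-F)@np.c_[X,Y];print("door",b.sum(),np.polyfit(P2[:,1],P2[:,0],1),manip.get_time())
for n,pp in(("top",p),("scene",q)):
    print(n,"bystander pixel diff",[float(np.abs(pp[s].astype(int)-np.load(n+"0.npz")['p'][s]).mean().round(1)) for s in ((np.s_[170:215,450:505],np.s_[245:345,460:485],np.s_[160:195,140:175]) if n=="top" else (np.s_[210:270,125:170],np.s_[160:220,180:245],np.s_[375:415,450:490]))])
cv2.imwrite("pics/end.png",p[:,:,::-1])
```

```text
True [0.6607 0.0825 0.1409] [-2.2 -0.6 11.1]
[0.6606 0.0824 0.1409] [-3.5 -1.1 14.3]
button z [0.14670359 0.14803419 0.14876453]
button z [0.1454164  0.14684337 0.1475629 ]
door 516 [-0.00744383 -0.00643928] 27.6667
top bystander pixel diff [19.4, 27.2, 17.8]
scene bystander pixel diff [3.3, 3.3, 3.0]
```

View pics/end.png

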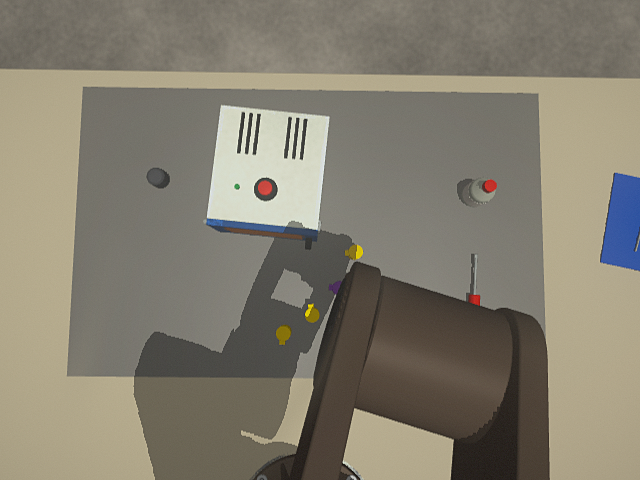

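The button bottomed at 140.9 mm (141 expected) and is back up at 147. The end picture shows the door flush, with the bottle (478,190), objective (157,177) and screwdriver (474,275) where they were. The arm is clear of everything, so I hand in.

```bash
python3 -c "
from station import manip
manip.hand_in(); print(manip.get_time())"
```

```text
the job is handed in; nothing more can be done
the job is handed in; nothing more can be done
```

I pressed the orange and blue caps shut, slid the tray in, shut the door on its catch, pressed and released the start button, and handed the job in. The last clock reading before that was 27.7 s of the 72 s allowed; handing in returns no verdict.

| Item | Measured | Expected |
|---|---|---|
| Cap contact height, orange and blue | 75.7 mm | 76 mm |
| Front plate, proud of the chamber front | about 6.6 mm | 6 mm |
| Button pressed | 140.9 mm | 141 mm |
| Button released | about 147 mm | 147 mm |

**Door:** it fitted at 0.002 rad from shut right after closing and 0.007 rad at the end. The limit is 0.02. The second fit had fewer points because the arm's shadow fell across the door, so I took it as noise.

**Bystanders:** the scene view barely changed around the bottle, screwdriver and objective (mean difference about 3 grey levels). The top view changed more (18–27 levels). The arm hid the screwdriver's handle there, and I put the rest down to lighting but did not check it. By eye all three were in their old places.

**Not checked at the end:** once the door was shut the vials could not be seen. The last view of them was before the tray went in, when all three stood upright with their caps shut.

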